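# Put the ink knives back in their own blocks

### The job

The narrow ink knife has been left in the wide knife's wooden block: first move it to the narrow block, then take the wide ink knife from the drying stand and put it in the wide block. Each knife goes blade down into the slot, fully home; lower them in rather than letting them fall, and leave everything else on the table where it is.

Things in the scene. Friction and masses are not known exactly. Their poses are not given: they have to be found in the camera images.
- narrow_knife: Narrow ink knife: flat steel blade 40 mm wide, about 0.1 kg. Origin: middle of the blade's lower edge; z up the handle, x along the blade's width, y its thickness (3 mm). Blade from z = 0 to 63 mm; dark wooden handle 24 (x) by 18 mm (y) from z = 65 to 150. Starts upright, blade down, anywhere along the wide block's slot.
- wide_knife: Wide ink knife: flat steel blade 80 mm wide, about 0.16 kg. Origin: middle of the blade's lower edge; z up the handle, x along the blade's width, y its thickness (3 mm). Blade from z = 0 to 63 mm; dark wooden handle 24 (x) by 18 mm (y) from z = 65 to 150. Starts upright, blade down, in the drying stand's slot.
- narrow_block: The narrow knife's holder: brown wooden block 86 x 60 x 60 mm high with one slot in its top, 46 mm long and 6 mm wide, 45 mm deep (its floor is 15 mm above the table), the mouth slightly chamfered. Screwed to the table. Origin: centre of its underside, z up, x along the block's length and the slot. The slot is centred on the block.
- wide_block: The wide knife's holder: brown wooden block 126 x 60 x 60 mm high with one slot in its top, 86 mm long and 6 mm wide, 45 mm deep (its floor is 15 mm above the table), the mouth slightly chamfered. Screwed to the table. Origin: centre of its underside, z up, x along the block's length and the slot. The slot is centred on the block.
- drying_stand: Drying stand: low aluminium block 120 x 50 x 40 mm high on a thin grey foot 136 x 68 mm, with one slot 86 x 6 mm, 30 mm deep (its floor is 10 mm above the table). Screwed to the table. Origin: centre of its underside, z up, x along the block's length and the slot. The three holders stand in a row across the table, in any order.
- ink_tin_a: Bystander: small round ink tin, 50 mm across, 45 mm high, standing among the holders. Origin: centre of its underside.
- ink_tin_b: Bystander: small round ink tin, 50 mm across, 35 mm high, standing among the holders. Origin: centre of its underside.
- ink_jar: Bystander: white jar, 70 mm across, 80 mm high. Origin: centre of its underside.
- flat_brush: Bystander: flat brush lying on the table, its length along its x axis. Origin: centre of its underside.
- brayer: Bystander: ink roller lying on the table, black roller 100 mm long and 40 mm across along its y axis, wooden handle to its -x, 145 mm. Origin: under the middle of the roller.
- pencil_cup: Bystander: empty white cup, 72 mm across, 90 mm high. Origin: centre of its underside.
There are look-alikes about, which are no part of the job. Leave any yellow look-alike of the wide_knife alone.

How it is judged:
By the outcome, as a careful person would: the job done as asked, in the order asked, and still so for the second after the job is handed in, with the robot touching nothing.
It also fails if it takes over 72 s, if anything falls off the work surface, if the arm or the gripper's body presses on something with over 40 N, if the wrist force passes 120 N, or if a joint passes its speed limit or range.

### The arm

A 6-joint arm with a two-finger parallel gripper is mounted at the origin on the work surface. World frame = base frame: x ahead of the robot, y to its left, z up, the work surface at z = 0. Lengths are in m, angles in rad, forces in N, time in s.
With the tool pointing down it reaches from about 0.275 to 0.825 m from the base axis. Payload 4.9 kg.
Tool frame: the origin (TCP) lies between the finger pads; the fingertips stand 11 mm ahead of it and the grasp point (between the pads) lies 8 mm behind it (ctrl.tcp_to_tips is the distance from the TCP to the fingertips, in m); z points along the fingers, y is the direction in which the jaws open and shut (so a half turn about z gives the same grasp; the last joint's range is limited). The gripper opens to 85 mm and grips with 20 to 120 N. Pads are 22 mm wide; open, the fingers measure 114 mm over their backs; the gripper's body (76 mm by 85 mm) begins 54 mm behind the grasp point. The pads swing forward as they close: fully open they stand 13 mm farther back than shut.
Start: joints at [-1.249, 0.326, -0.193, 1.052, 0, 1.437], TCP at [0.242, -0.494, 0.242] pointing down, gripper open.
Joint ranges: [-2.65, 2.65], [-0.97, 1.79], [-1.3, 1.35], [-1.93, 2.1], [-1.47, 1.37], [-3.14, 3.14]. Speed limits (rad/s): [2.57, 2.57, 3.14, 3.14, 3.14, 3.14].

### API

Orientations are given as [roll, pitch, yaw] about the fixed x, y, z axes, in that order (R = Rz(yaw) Ry(pitch) Rx(roll)).
In Python, from workcell import ctrl, optics, finder gives the robot as it stands.
- The arm moves only by the tool step_arm, never from a script. Its argument "increments" is a list that holds one entry, the list of rows, each a list of 5 numbers: the closure in counts, from 0 (fully open) to 255 (shut), then the shift along the world's x, y, z in mm, then the turn about the world's z in degrees. In form: [[[jaw, x, y, z, spin], ...]]. A call has 1 to 5 rows; each row is the pose to reach, as a shift and turn from the pose measured when the call began; what a row does not reach only later rows make up. A row lasts 1/10 s, in which the tool goes at most 50 mm and 8.59 degrees, less where a joint would pass 70% of its speed; a pose out of reach is approached as far as the arm can. A call with a gripper value outside its range is refused whole. The fingers move at their own pace and stop on an object; "newtons" is the grip in N (left out, the last holds). Time passes only in rows, so rows that repeat a pose let the fingers close. It gives the time, the measured TCP pose, the force and the opening at its end, in the units of the state.
- ctrl.sense(): the state, without advancing time (a new reading comes with each control period).
- optics.grab_frame(name): name is "scene" or "top" or "wrist"; returns the picture (384x512x3 uint8, red, green, blue); there is no depth.
- optics.camera_info(name): a dict with "fx", "fy", "cx", "cy" (pixels), "R" (3x3) and "t" (3): a world point X has camera coordinates R X + t. Camera axes: x right, y down, z forward; pixel columns grow to the right and rows downward; lengths in m; the calibration is good to about 2 mm. A picture is of the moment at which its call begins: read the wrist's pose just before it. camera_info takes no time and is no camera call; for the wrist camera it gives the pose at the moment of the call.
- ctrl.finish_job(): hands the job in, once; it reports no verdict.
Trained networks look in the newest picture that a camera, given by its name, has taken for a name from the list of things; names that differ only in an ending like _2 or _b are one class to them, and where a whole thing is asked for, a point or a joint stands for the part that bears it (a point fixed in the world has none). Each returns a list of dicts, best first, with "score" (0 to 1); they miss things now and then, are a little off and sometimes report something else, mostly with a low value. They report only what shows in the picture. A call takes as long as a camera call. They do not tell look-alikes from the thing itself.
- finder.search_frame(camera, query): "position" ([row, column] in pixels, amid what is visible of it).
The state is a dict: "clock": time; "joint_positions": joint angles; "qd": joint speeds; "joint_torque": joint torques, N m; "tool_pos": TCP position; "orientation": TCP orientation; "force": force on the tool from outside, world axes, zero at the start; "moment": the same for the moment, N m; "width": opening from 0.0 (shut) to 1.0 (fully open).
Only numpy, scipy, OpenCV 4.12 (cv2) and the standard library are available. Lean on these libraries where they do the work, as an engineer would, in place of code of your own. Each camera call takes 0.05 s, during which the arm holds its last target. There are 200 camera calls.

## Working session

There is one attempt and no reset: what is moved stays moved. The work goes in short steps, Python scripts to look and compute and a tool call to move; the robot and the scene stay as the last step left them, time stands still between calls to the robot, and variables do not carry over. Pictures are saved under pics/ and viewed, about 8 in all and at most 12, crops included, and the job is handed in when it is done.

Besides the shell and the picture viewer there is one more tool, called after "Request:" as name([rows], argument=value, ...), one row to a line, values as JSON. step_arm: Moves the arm, as the interface text tells. Its arguments: {"type":"object","properties":{"increments":{"type":"array","items":{"type":"array","items":{"type":"array","items":{"type":"number"}}}},"newtons":{"type":"number"}},"required":["increments"]}

```bash
mkdir -p pics; cat > h.py <<'E'
from workcell import ctrl, optics, finder
import numpy as np, cv2
def save(img,name,box=None,s=1):
    if box: r0,r1,c0,c1=box; img=img[r0:r1,c0:c1]
    img=cv2.resize(img,None,fx=s,fy=s,interpolation=cv2.INTER_CUBIC)
    cv2.imwrite('pics/'+name,img[:,:,::-1])
def ray(info,rc,z):
    R=np.array(info['R']);t=np.array(info['t'])
    d=R.T@np.array([(rc[1]-info['cx'])/info['fx'],(rc[0]-info['cy'])/info['fy'],1]);o=-R.T@t
    return o+d*(z-o[2])/d[2]
def proj(info,X):
    c=np.array(info['R'])@np.array(X)+np.array(info['t'])
    return np.array([info['fy']*c[1]/c[2]+info['cy'],info['fx']*c[0]/c[2]+info['cx']])
E
python3 - <<'E'
from h import *
for n in('top','scene'):
    im=optics.grab_frame(n); np.save(n+'.npy',im); save(im,n+'1.png',None,1.5)
    i=optics.camera_info(n); print(n,i)
    if n=='top':
        for q,z in(('narrow_knife',.1),('wide_knife',.1),('narrow_block',.06),('wide_block',.06),('drying_stand',.04)):
            for d in finder.search_frame(n,q)[:3]: print(q,d,ray(i,d['position'],z).round(3))
E
```

```text
top {'fx': 456.66183796575734, 'fy': 456.66183796575734, 'cx': 261.35650632894016, 'cy': 192.89013916768405, 'R': array([[-2.25377291e-02, -9.99743548e-01, -2.21117018e-03],
       [-9.97374895e-01,  2.26364582e-02, -6.87816091e-02],
       [ 6.88140230e-02,  6.55184359e-04, -9.97629290e-01]]), 't': array([0.06555751, 0.58879212, 1.1162454 ])}
narrow_knife {'position': [242.5, 409.4], 'score': 0.6} [ 0.463 -0.285  0.1  ]
wide_knife {'position': [188.2, 342.8], 'score': 0.68} [ 0.591 -0.137  0.1  ]
wide_knife {'position': [238.1, 336.2], 'score': 0.64} [ 0.477 -0.117  0.1  ]
wide_knife {'position': [195.6, 281.4], 'score': 0.55} [0.577 0.006 0.1  ]
narrow_block {'position': [215.0, 172.2], 'score': 0.96} [0.539 0.267 0.06 ]
wide_block {'position': [242.9, 400.4], 'score': 0.96} [ 0.46  -0.276  0.06 ]
drying_stand {'position': [200.7, 276.3], 'score': 0.74} [0.569 0.016 0.04 ]
scene {'fx': 433.50807575797415, 'fy': 433.50807575797415, 'cx': 259.87102183324237, 'cy': 185.99677898844138, 'R': array([[ 0.71388953,  0.70018407,  0.01019852],
       [ 0.58792667, -0.59139611, -0.55189932],
       [-0.38039975,  0.39999113, -0.83384839]]), 't': array([-0.48505364, -0.29274777,  1.18145546])}
```

View pics/top1.png

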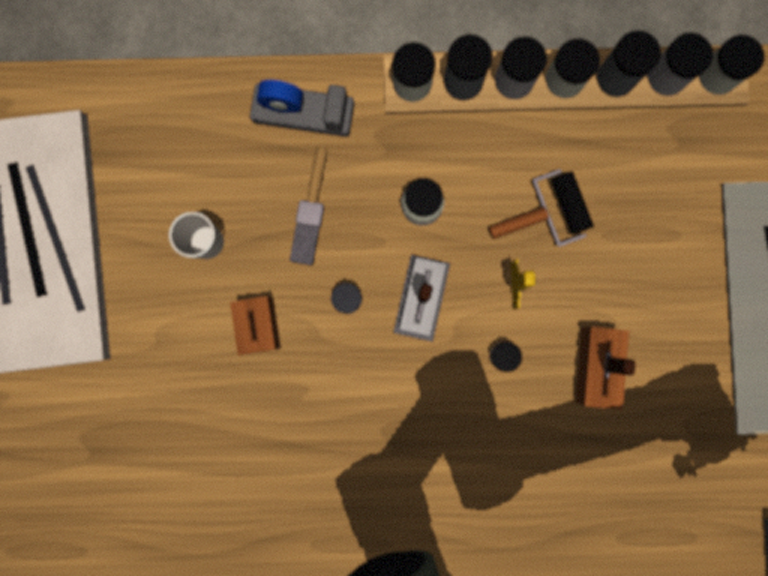

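View pics/scene1.png

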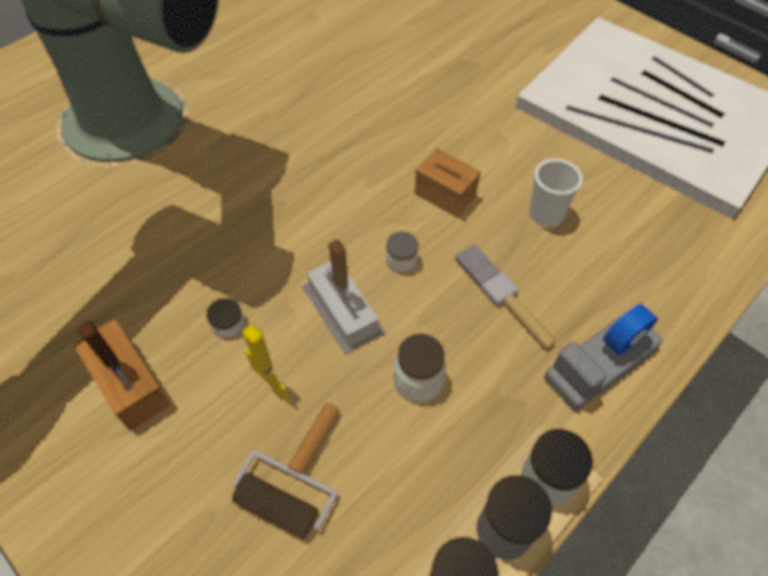

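The top view shows the wide block at about (605,365) in the enlarged picture with the narrow knife in it, and the narrow block empty at (254,323). The stand with a dark-handled wide knife is at (422,297), and a yellow look-alike stands free at (520,280).

Candidates for wide_knife, in raw [row, col]:
- [188,343] is the yellow one, so I leave it.
- [238,336] is the tin.
- [196,281] is dark-handled and in the stand, so it fits the description.

```bash
python3 - <<'E'
from h import *
i=optics.camera_info('top'); im=np.load('top.npy')
R=np.array(i['R']);print('cam',-R.T@i['t'])
hsv=cv2.cvtColor(im,cv2.COLOR_RGB2HSV)
for n,(r0,r1,c0,c1),z in(('narrow',(185,245,145,195),.06),('wide',(205,280,380,425),.06),('stand',(165,232,258,304),.04)):
    h=hsv[r0:r1,c0:c1].astype(int)
    m=((h[...,0]<12)&(h[...,1]>150)&(h[...,2]>110)) if n!='stand' else ((h[...,1]<60)&(h[...,2]>110))
    m=cv2.morphologyEx(m.astype(np.uint8),cv2.MORPH_CLOSE,np.ones((5,5)))
    k,l,s,_=cv2.connectedComponentsWithStats(m); j=1+np.argmax(s[1:,4])
    ys,xs=np.where(l==j)
    P=np.array([ray(i,(y+r0,x+c0),z)[:2]*1000 for y,x in zip(ys,xs)],np.float32)
    print(n,cv2.minAreaRect(P),s[j])
s=ctrl.sense();print(s['tool_pos'],s['orientation'],s['width'])
w=optics.camera_info('wrist');RW=np.array(w['R']);print('wristcam',-RW.T@w['t'],RW,w['fx'])
save(np.hstack([im[150:290,245:430]]),'crop.png',None,4)
E
```

```text
cam [0.51191066 0.05148118 1.15424214]
narrow ((536.5765991210938, 276.1510009765625), (84.4217300415039, 55.93862533569336), 7.372953414916992) [ 10  13  28  38 661]
wide ((455.5573425292969, -285.6294860839844), (59.16032409667969, 124.01453399658203), 82.59950256347656) [ 10  14  28  53 801]
stand ((574.0022583007812, 2.4254493713378906), (59.947025299072266, 130.23915100097656), 72.21112823486328) [  5   7  35  55 938]
[ 0.24206941 -0.49374179  0.24206988] [-3.14115891e+00 -6.72053257e-05  4.55765063e-01] 1.0007515793896304
wristcam [ 0.3150348  -0.45766137  0.37485831] [[ 0.44013978 -0.8979281  -0.0014507 ]
 [-0.85179666 -0.41803751  0.31573263]
 [-0.28411165 -0.13773079 -0.94884709]] 337.5715382883461
```

View pics/crop.png

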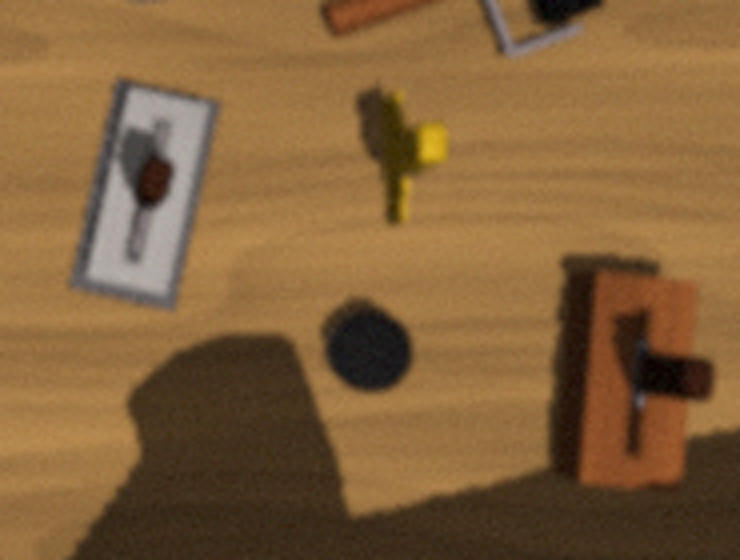

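The close crop confirms it: the dark-handled knife in the aluminium stand is at raw ≈(196,283). The yellow one, at raw ≈(186,350), stays untouched. The narrow knife sits in the wide block at raw ≈(243,405). I'm going above the wide block now, using the half-turned yaw to stay within the wrist's range.

Request:
step_arm([
  [[0, 30, 30, 12, 8.5], [0, 65, 60, 24, 17], [0, 100, 95, 36, 25.5], [0, 135, 130, 48, 34], [0, 160, 155, 58, 42.5]],
])

```text
clock: 0.85
tool_pos: [0.4036, -0.3367, 0.3008]
orientation: [3.141, -0.0, 1.205]
force: [0.3, -0.8, 0.3]
width: 1.001
```

Request:
step_arm([
  [[0, 20, 20, 0, 8.5], [0, 40, 40, 0, 17], [0, 54, 53, 0, 25.5], [0, 54, 53, 0, 34], [0, 54, 53, 0, 42.5]],
])

```text
clock: 1.35
tool_pos: [0.4581, -0.283, 0.3008]
orientation: [3.142, -0.0, 1.954]
force: [-1.3, 0.3, -0.5]
width: 1.004
```

Request:
step_arm([
  [[0, 0, 0, 0, 8.5], [0, 0, 0, 0, 17], [0, 0, 0, 0, 25.5], [0, 0, 0, 0, 34], [0, 0, 0, 0, 42.5]],
])

```text
clock: 1.85
tool_pos: [0.4581, -0.283, 0.3007]
orientation: [3.141, -0.0, 2.702]
force: [-0.4, -0.0, -0.3]
width: 0.998
```

Request:
step_arm([
  [[0, 0, 0, 0, 8.5], [0, 0, 0, 0, 17], [0, 0, 0, 0, 17.8], [0, 0, 0, 0, 17.8]],
])

```text
clock: 2.25
tool_pos: [0.4581, -0.2829, 0.3007]
orientation: [3.141, -0.0, 3.011]
force: [0.4, -0.5, 0.1]
width: 1.001
```

```bash
python3 - <<'E'
from h import *
i=optics.camera_info('wrist');im=optics.grab_frame('wrist');np.save('w1.npy',im);save(im,'w1.png',None,1.5)
s=ctrl.sense();print(s['tool_pos'],s['orientation'],s['joint_positions'])
R=np.array(i['R']);print(-R.T@i['t'],R)
np.savez('w1i.npz',R=i['R'],t=i['t'],fx=i['fx'],fy=i['fy'],cx=i['cx'],cy=i['cy'])
E
```

```text
[ 0.45807412 -0.28289443  0.30072214] [ 3.14138196e+00 -4.11908859e-04  3.01071372e+00] [-6.90353014e-01  2.73108030e-01 -1.15885925e-01  1.18226330e+00
 -4.00442881e-05 -5.59474029e-01]
[ 0.37772084 -0.27193254  0.43351714] [[ 0.1306401   0.99142933  0.0010233 ]
 [ 0.94101311 -0.12432161  0.31470377]
 [ 0.31213377 -0.04015    -0.94918938]]
```

View pics/w1.png

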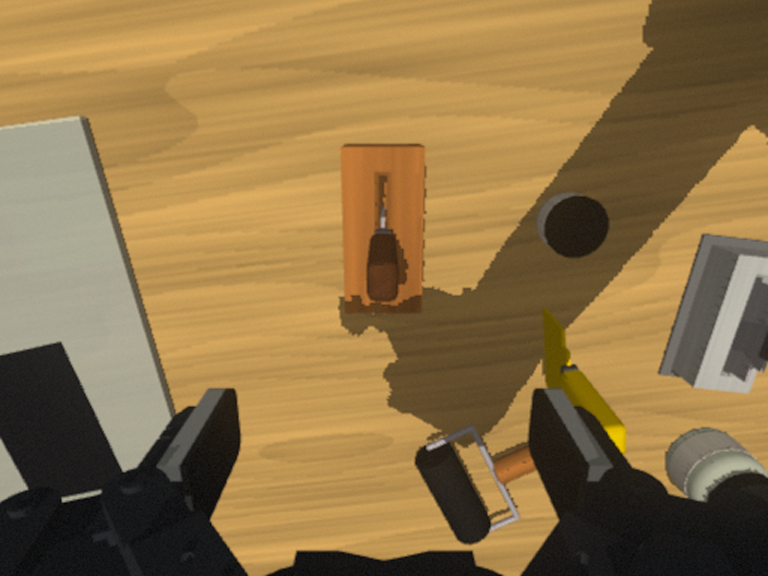

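The block is square in the picture: its top spans rows 145–312 and columns 342–424. The knife's handle top is near (288,382).

```bash
python3 - <<'E'
from h import *
i=dict(np.load('w1i.npz'))
g=lambda r,c,z:(ray(i,(r/1.5,c/1.5),z)*1000).round(1)
for p in((145,342),(145,424),(312,345),(312,422),(172,382)):print(p,g(*p,.06))
for p in((270,369),(270,398),(299,369),(299,397),(285,383)):print('top',p,g(*p,.165))
print('base',g(235,383,.08))
s=(-1,0)
E
```

```text
(145, 342) [ 388.4 -302.9   60. ]
(145, 424) [ 396.  -245.2   60. ]
(312, 345) [ 513.7 -320.3   60. ]
(312, 422) [ 521.6 -260.2   60. ]
(172, 382) [ 410.6 -277.2   60. ]
top (270, 369) [ 452.7 -289.8  165. ]
top (270, 398) [ 454.8 -273.9  165. ]
top (299, 369) [ 469.5 -292.1  165. ]
top (299, 397) [ 471.6 -276.6  165. ]
top (285, 383) [ 462.4 -283.3  165. ]
base [ 452.2 -282.    80. ]
```

Request:
step_arm([
  [[0, 4, -0.4, -45, 0], [0, 4, -0.4, -90, 0], [0, 4, -0.4, -135, 0], [0, 4, -0.4, -170, 0], [0, 4, -0.4, -184, 0]],
], newtons=40)

```text
clock: 2.8
tool_pos: [0.46, -0.2816, 0.113]
orientation: [3.138, -0.005, 3.009]
force: [-1.0, -0.1, 0.4]
width: 0.998
```

Request:
step_arm([
  [[120, 0, 0, 0, 0], [160, 0, 0, 0, 0], [200, 0, 0, 0, 0], [255, 0, 0, 0, 0], [255, 0, 0, 0, 0]],
])

```text
clock: 3.3
tool_pos: [0.4608, -0.2826, 0.1144]
orientation: [3.141, -0.003, 3.008]
force: [-0.2, -0.9, 3.0]
width: 0.206
```

Request:
step_arm([
  [[255, 0, 0, 0, 0], [255, 0, 0, 0, 0], [255, 0, 0, 0, 0]],
])

```text
clock: 3.6
tool_pos: [0.4607, -0.2825, 0.1144]
orientation: [3.14, -0.003, 3.008]
force: [-0.3, -0.0, 1.9]
width: 0.205
```

Request:
step_arm([
  [[255, 0, 0, 10, 0], [255, 0, 0, 25, 0], [255, 0, 0, 45, 0], [255, 0, 0, 75, 0], [255, 0, 0, 110, 0]],
])

```text
clock: 4.1
tool_pos: [0.46, -0.2818, 0.2252]
orientation: [3.139, -0.005, 3.008]
force: [1.0, -0.6, -1.6]
width: 0.209
```

Request:
step_arm([
  [[255, -10, 30, 0, 3], [255, -20, 70, 0, 6], [255, -30, 115, 0, 9], [255, -35, 160, 0, 12], [255, -35, 205, 0, 15]],
])

```text
clock: 4.6
tool_pos: [0.4239, -0.0751, 0.2258]
orientation: [3.139, -0.005, -3.012]
force: [0.9, 0.6, -0.5]
width: 0.202
```

Request:
step_arm([
  [[255, 0, 45, 0, 0], [255, 0, 90, 0, 0], [255, 0, 135, 0, 0], [255, 0, 180, 0, 0], [255, 0, 215, 0, 0]],
])

```text
clock: 5.1
tool_pos: [0.4234, 0.1423, 0.2266]
orientation: [3.138, -0.004, -3.011]
force: [0.5, -1.0, -1.6]
width: 0.206
```

Request:
step_arm([
  [[255, 20, 30, 0, 0], [255, 45, 65, 0, 0], [255, 75, 100, 0, 0], [255, 110, 135, 0, 0], [255, 110, 135, 0, 0]],
])

```text
clock: 5.6
tool_pos: [0.5368, 0.2812, 0.2255]
orientation: [3.136, -0.002, -3.008]
force: [-0.9, -1.3, -0.9]
width: 0.208
```

```bash
cat > wr.py <<'E'
from h import *
import sys
n=sys.argv[1]
s=ctrl.sense();i=optics.camera_info('wrist');im=optics.grab_frame('wrist');save(im,n+'.png',None,1.5)
np.savez(n+'i.npz',R=i['R'],t=i['t'],fx=i['fx'],fy=i['fy'],cx=i['cx'],cy=i['cy'])
print(s['tool_pos'],s['orientation'],s['width'])
E
python3 wr.py w2
```

```text
[0.53676335 0.28124179 0.22547344] [ 3.13637398e+00 -2.29935759e-03 -3.00765850e+00] 0.2081594237212606
```

View pics/w2.png

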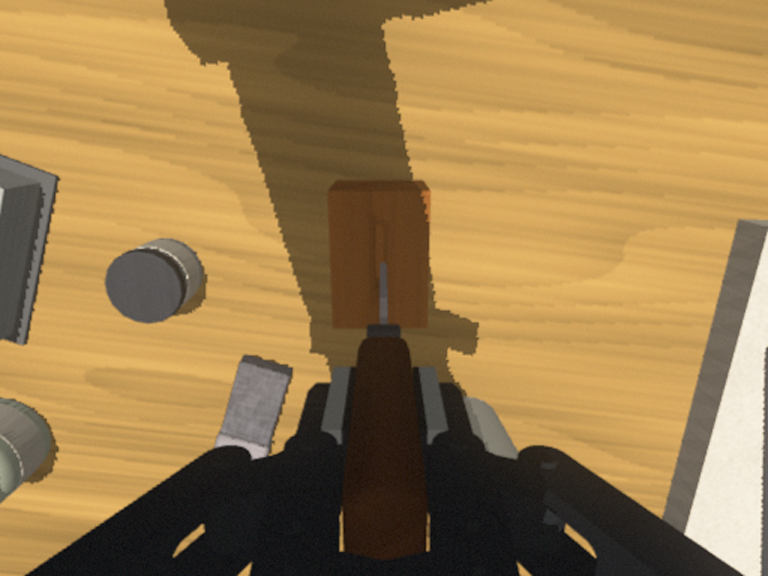

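```bash
python3 - <<'E'
from h import *
i=dict(np.load('w2i.npz'))
g=lambda r,c,z:(ray(i,(r/1.5,c/1.5),z)*1000).round(1)
for p in((191,329),(191,430),(327,332),(327,427),(223,380)):print(p,g(*p,.06))
print('blade lower -x corner',g(263,383,.126)); print('shoulder',g(326,383,.191))
# predicted from tcp
a=np.radians(7.4);u=np.array([np.cos(a),np.sin(a)])
print(np.array([536.8,281.2])-u*20)
# edge refinement
E
```

```text
(191, 329) [497.4 245.3  60. ]
(191, 430) [489.6 303.6  60. ]
(327, 332) [582.1 255.7  60. ]
(327, 427) [574.2 315.6  60. ]
(223, 380) [512.1 277.2  60. ]
blade lower -x corner [518.6 279.6 126. ]
shoulder [524.3 280.  191. ]
[516.96657675 278.62408807]
```

Measured against the slot, the blade is about 1.8 mm off to the left (across) and 1.5 mm far along it. I'm correcting both and going to just above the mouth.

Request:
step_arm([
  [[255, -1.3, -2, -20, 0], [255, -1.3, -2, -40, 0], [255, -1.3, -2, -55, 0], [255, -1.3, -2, -57, 0], [255, -1.3, -2, -57, 0]],
])

```text
clock: 6.15
tool_pos: [0.5323, 0.2765, 0.169]
orientation: [3.138, -0.006, -3.009]
force: [-0.1, 0.0, -0.5]
width: 0.205
```

```bash
sed -i 's/^print/save(im,n+".png",(100,250,180,330),4)\nprint/' wr.py; python3 wr.py w3
```

```text
[0.53232424 0.2764595  0.16899366] [ 3.13808665 -0.00596002 -3.00903955] 0.20475118137616907
```

View pics/w3.png

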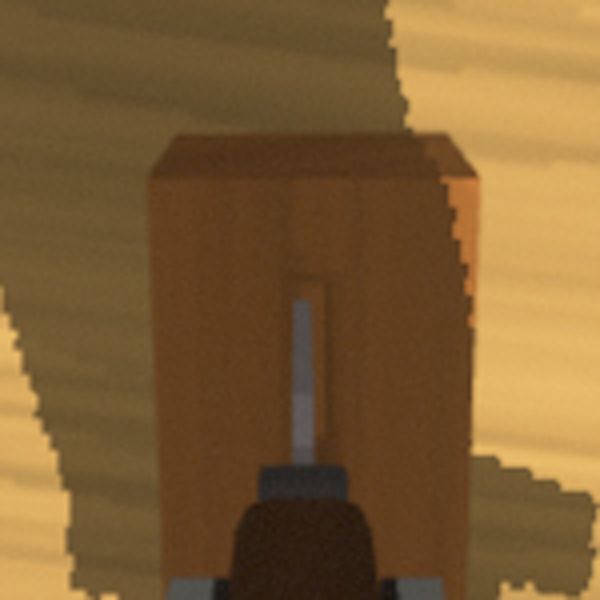

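```bash
python3 - <<'E'
from h import *
i=dict(np.load('w3i.npz'))
g=lambda r,c,z:(ray(i,(r/4+100-.4,c/4+180-.4),z)*1000).round(1)
for p in((179,149),(179,480),(270,301),(270,328),(276,314)):print(p,g(*p,.06))
print('blade',g(299,302,.070),g(299,293,.07),g(299,312,.07))
s=ctrl.sense();print(s['tool_pos'])
E
```

```text
(179, 149) [497.2 244.4  60. ]
(179, 480) [489.4 303.5  60. ]
(270, 301) [510.3 273.8  60. ]
(270, 328) [509.6 278.7  60. ]
(276, 314) [511.1 276.3  60. ]
blade [513.1 274.3  70. ] [513.3 272.7  70. ] [512.9 276.1  70. ]
[0.53302468 0.27677746 0.16963373]
```

The blade is about 2.3 mm left of the slot and 3 mm short, which matches the arm's overshoot. Correcting.

Request:
step_arm([
  [[255, 2.5, 2.5, 0, 0], [255, 2.5, 2.5, 0, 0], [255, 2.5, 2.5, 0, 0], [255, 2.5, 2.5, 0, 0]],
])

```text
clock: 6.6
tool_pos: [0.5356, 0.2794, 0.1699]
orientation: [3.138, -0.004, -3.009]
force: [0.6, 0.7, -1.4]
width: 0.205
```

```bash
python3 wr.py w4; python3 - <<'E'
from h import *
im=cv2.imread('pics/w4.png')
for r in(250,310,340):print(r,[int(v) for v in im[r,270:350:4].sum(1)],[int(v) for v in im[r,270:350:4,0]])
E
```

```text
[0.53562939 0.27935408 0.16992273] [ 3.13769043 -0.00402758 -3.00890499] 0.20500734775600782
250 [164, 175, 167, 168, 156, 172, 175, 177, 177, 184, 183, 187, 184, 177, 192, 181, 185, 194, 186, 188] [25, 30, 25, 27, 21, 27, 28, 28, 26, 31, 30, 32, 29, 27, 33, 28, 31, 33, 30, 31]
310 [167, 170, 170, 157, 172, 190, 225, 237, 236, 231, 217, 171, 169, 170, 173, 179, 190, 192, 187, 188] [26, 27, 28, 23, 29, 34, 65, 74, 74, 72, 57, 30, 25, 26, 27, 30, 32, 33, 33, 31]
340 [163, 170, 169, 160, 172, 197, 225, 229, 227, 232, 219, 180, 166, 171, 186, 187, 191, 185, 192, 179] [24, 29, 27, 22, 27, 38, 65, 72, 73, 73, 59, 37, 28, 28, 31, 31, 32, 30, 33, 26]
```

View pics/w4.png

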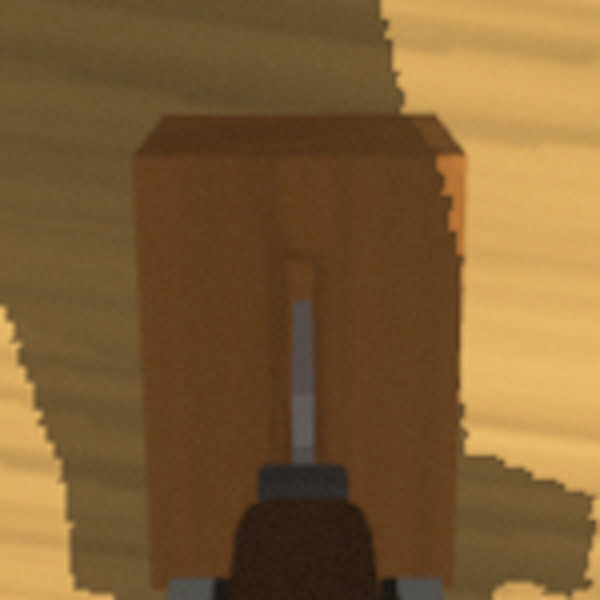

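The blade is now centred in the slot (column 302 against 301), with its end about 3 mm inside. Lowering gently.

Request:
step_arm([
  [[255, 0, 0, -4, 0], [255, 0, 0, -8, 0], [255, 0, 0, -12, 0], [255, 0, 0, -16, 0], [255, 0, 0, -20, 0]],
])

```text
clock: 7.15
tool_pos: [0.5354, 0.2792, 0.1492]
orientation: [3.138, -0.005, -3.009]
force: [1.1, -0.3, -1.3]
width: 0.206
```

Bottom at about 50 mm with no force, so it is in the slot.

Request:
step_arm([
  [[255, 0, 0, -6, 0], [255, 0, 0, -12, 0], [255, 0, 0, -18, 0], [255, 0, 0, -24, 0], [255, 0, 0, -28, 0]],
])

```text
clock: 7.65
tool_pos: [0.5351, 0.2791, 0.1205]
orientation: [3.138, -0.005, -3.009]
force: [0.3, -0.3, -2.0]
width: 0.208
```

Request:
step_arm([
  [[255, 0, 0, -2, 0], [255, 0, 0, -4, 0], [255, 0, 0, -6, 0], [255, 0, 0, -6, 0]],
])

```text
clock: 8.05
tool_pos: [0.5354, 0.2792, 0.1146]
orientation: [3.138, -0.005, -3.009]
force: [-0.2, 0.1, -2.2]
width: 0.209
```

Request:
step_arm([
  [[255, 0, 0, -0.7, 0], [255, 0, 0, -1.4, 0], [255, 0, 0, -1.4, 0]],
])

```text
clock: 8.35
tool_pos: [0.5356, 0.2793, 0.1144]
orientation: [3.138, -0.004, -3.009]
force: [-1.8, -0.7, 5.9]
width: 0.206
```

The floor is felt (+6 N at z = 0.1144, the same height as when gripped). Release and rise.

Request:
step_arm([
  [[170, 0, 0, 0, 0], [100, 0, 0, 0, 0], [0, 0, 0, 0, 0], [0, 0, 0, 0, 0], [0, 0, 0, 0, 0]],
])

```text
clock: 8.85
tool_pos: [0.5355, 0.2793, 0.1143]
orientation: [3.138, -0.004, -3.009]
force: [-0.1, 0.7, 0.5]
width: 0.984
```

Request:
step_arm([
  [[0, 0, 0, 40, 0], [0, 0, 0, 85, 0], [0, 0, 0, 130, 0], [0, 0, 0, 175, 0], [0, 0, 0, 186, 0]],
])

```text
clock: 9.35
tool_pos: [0.5376, 0.2801, 0.3062]
orientation: [3.136, 0.005, -3.009]
force: [-0.2, 0.7, -0.2]
width: 0.998
```

Request:
step_arm([
  [[0, 8, -40, 0, -5], [0, 16, -85, 0, -10], [0, 24, -130, 0, -15], [0, 32, -175, 0, -20], [0, 36, -220, 0, -24.6]],
])

```text
clock: 9.85
tool_pos: [0.5737, 0.0584, 0.3055]
orientation: [3.136, 0.004, 2.842]
force: [0.6, -0.1, 0.3]
width: 0.999
```

Request:
step_arm([
  [[0, 0, -35, 0, 0], [0, 0, -57, 0, 0], [0, 0, -57, 0, 0], [0, 0, -57, 0, 0]],
])

```text
clock: 10.25
tool_pos: [0.5734, 0.0013, 0.3048]
orientation: [3.136, 0.003, 2.841]
force: [-0.5, -0.0, 0.3]
width: 1.003
```

```bash
sed -i 's/^save(im,n+".png".*/save(im,n+".png",None,1.5)/' wr.py; python3 wr.py w5
```

```text
[0.57344053 0.00129503 0.30484188] [3.13559110e+00 2.92195809e-03 2.84073643e+00] 1.0031199959517236
```

View pics/w5.png

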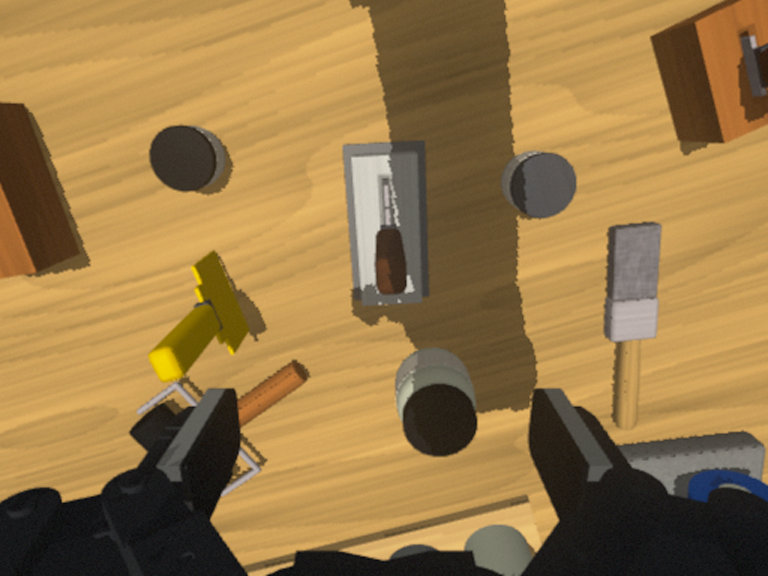

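The dark-handled wide knife stands in the stand, its handle top around (280,391). The yellow one at (200,320) is well clear to the side. The stand is turned a couple of degrees from my yaw.

```bash
python3 - <<'E'
from h import *
i=dict(np.load('w5i.npz'))
g=lambda r,c,z:(ray(i,(r/1.5-.3,c/1.5-.3),z)*1000).round(1)
P=[g(*p,.004) for p in((144,345),(141,425),(304,354),(297,428))];print(P,np.mean(P,0))
a=(P[0]+P[1])/2;b=(P[2]+P[3])/2
for u,v in((a,b),(P[0],P[2]),(P[1],P[3])):print(np.degrees(np.arctan2(*(v-u)[1::-1])))
print('slot end',g(177,385,.04));print('blade', g(205,387,.06),g(187,386,.0435))
for p in((265,378),(265,403),(294,377),(294,406),(280,391)):print('top',g(*p,.160))
print('handle base -x edge',g(230,389,.075))
E
```

```text
[array([503.1,  -8. ,   4. ]), array([520.4,  55.4,   4. ]), array([638.1, -45. ,   4. ]), array([651.7,  21.1,   4. ])] [578.325   5.875   4.   ]
-14.988984710675204
-15.326917887922175
-14.640412493458923
slot end [534.7  16.3  40. ]
blade [552.7  12.1  60. ] [541.8  14.9  43.5]
top [568.4   0.7 160. ]
top [572.7  14.2 160. ]
top [584.9  -5.1 160. ]
top [589.9  10.9 160. ]
top [579.2   5.1 160. ]
handle base -x edge [568.1   8.7  75. ]
```

Request:
step_arm([
  [[0, 5, 4, -30, 2.2], [0, 5, 4, -75, 2.2], [0, 5, 4, -120, 2.2], [0, 5, 4, -160, 2.2], [0, 5, 4, -180, 2.2]],
])

```text
clock: 10.8
tool_pos: [0.5759, 0.0081, 0.1211]
orientation: [3.136, -0.002, 2.883]
force: [-0.3, 0.7, -0.4]
width: 0.998
```

Request:
step_arm([
  [[0, 2.6, -2.7, -6, 0], [0, 2.6, -2.7, -11.5, 0], [0, 2.6, -2.7, -11.5, 0]],
])

```text
clock: 11.1
tool_pos: [0.579, 0.0059, 0.1099]
orientation: [3.136, -0.002, 2.884]
force: [-0.2, -0.2, 1.0]
width: 0.999
```

Request:
step_arm([
  [[120, 0, 0, 0, 0], [160, 0, 0, 0, 0], [200, 0, 0, 0, 0], [255, 0, 0, 0, 0], [255, 0, 0, 0, 0]],
], newtons=40)

```text
clock: 11.6
tool_pos: [0.5792, 0.0055, 0.1105]
orientation: [3.137, -0.001, 2.884]
force: [-1.0, 0.3, 1.4]
width: 0.203
```

Request:
step_arm([
  [[255, 0, 0, 0, 0], [255, 0, 0, 0, 0]],
])

```text
clock: 11.8
tool_pos: [0.5792, 0.0054, 0.1105]
orientation: [3.137, -0.001, 2.884]
force: [-0.0, -0.7, 0.9]
width: 0.207
```

Request:
step_arm([
  [[255, 0, 0, 8, 0], [255, 0, 0, 20, 0], [255, 0, 0, 38, 0], [255, 0, 0, 75, 0], [255, 0, 0, 110, 0]],
])

```text
clock: 12.3
tool_pos: [0.5788, 0.0055, 0.2222]
orientation: [3.137, -0.001, 2.884]
force: [0.7, -0.3, -1.8]
width: 0.203
```

Request:
step_arm([
  [[255, -40, 0, 5, 2], [255, -80, 0, 5, 4], [255, -120, 0, 5, 6], [255, -145, -15, 5, 7.2], [255, -145, -50, 5, 7.2]],
])

```text
clock: 12.8
tool_pos: [0.4299, -0.0425, 0.2279]
orientation: [3.135, -0.004, 3.014]
force: [1.1, -0.6, -1.6]
width: 0.206
```

Request:
step_arm([
  [[255, 0, -45, 0, 0], [255, 0, -90, 0, 0], [255, 5, -135, 0, 0], [255, 10, -180, 0, 0], [255, 20, -220, 0, 0]],
])

```text
clock: 13.3
tool_pos: [0.4496, -0.2647, 0.2291]
orientation: [3.136, -0.002, 3.012]
force: [0.2, -0.2, -2.1]
width: 0.207
```

Request:
step_arm([
  [[255, 3, -9, 0, 0], [255, 5.4, -17.5, -15, 0], [255, 5.4, -17.5, -35, 0], [255, 5.4, -17.5, -48, 0], [255, 5.4, -17.5, -48, 0]],
])

```text
clock: 13.8
tool_pos: [0.4539, -0.2808, 0.18]
orientation: [3.134, -0.005, 3.013]
force: [-0.5, -0.0, -2.1]
width: 0.203
```

Request:
step_arm([
  [[255, 0, 0, -4, 0], [255, 0, 0, -8, 0], [255, 0, 0, -8, 0]],
])

```text
clock: 14.1
tool_pos: [0.4539, -0.2806, 0.1721]
orientation: [3.134, -0.005, 3.013]
force: [-0.7, -0.1, -1.8]
width: 0.205
```

```bash
sed -i 's/^save(im,n+".png".*/save(im,n+".png",(60,260,160,360),3)/' wr.py; sed -i 's/;save(im,n+.*$//' wr.py; python3 wr.py w6
```

```text
[ 0.45393444 -0.28055838  0.17214168] [ 3.13386368 -0.00526346  3.01305911] 0.20547521815236447
```

View pics/w6.png

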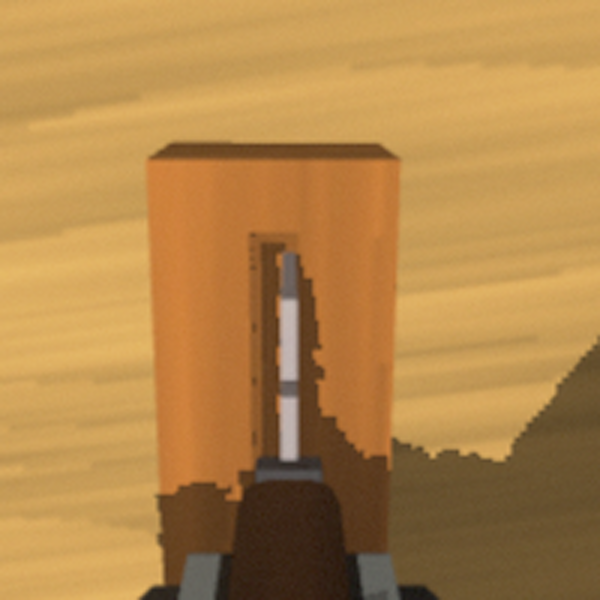

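```bash
python3 - <<'E'
from h import *
i=dict(np.load('w6i.npz'))
g=lambda r,c,z:(ray(i,(r/3+60-.33,c/3+160-.33),z)*1000).round(1)
for p in((158,148),(158,400),(234,248),(234,300),(234,274)):print(p,g(*p,.06))
print('blade',g(252,289.5,.0715))
a=np.radians(-7.4);u=np.array([np.cos(a),np.sin(a)]);n=np.array([-u[1],u[0]])
blk=(g(158,148,.06)+g(158,400,.06))[:2]/2; bl=g(252,289.5,.0715)[:2]
print('centre',blk+63*u,'blade centre',bl+40*u, 'd along,norm',(blk+63*u-bl-40*u)@u,(blk+63*u-bl-40*u)@n,blk+63*u-bl-40*u)
E
```

```text
(158, 148) [ 389.  -304.1   60. ]
(158, 400) [ 396.6 -245.1   60. ]
(234, 248) [ 409.7 -283.2   60. ]
(234, 300) [ 411.4 -270.8   60. ]
(234, 274) [ 410.5 -277.    60. ]
blade [ 413.4 -273.7   71.5]
centre [ 455.27528323 -282.71412258] blade centre [ 453.0668465  -278.85182386] d along,norm 2.687490091828204 -3.545693335642596 [ 2.20843673 -3.86229872]
```

The blade is 3.5 mm to the right of the slot line and 2.7 mm short; correcting and checking.

Request:
step_arm([
  [[255, 2.2, -3.8, 0, 0], [255, 2.2, -3.8, 0, 0], [255, 2.2, -3.8, 0, 0], [255, 2.2, -3.8, 0, 0]],
])

```text
clock: 14.55
tool_pos: [0.4562, -0.2846, 0.1724]
orientation: [3.134, -0.005, 3.013]
force: [0.5, -0.2, -1.9]
width: 0.207
```

```bash
python3 wr.py w7
```

```text
[ 0.45620938 -0.28455334  0.17238663] [ 3.13400834 -0.00505375  3.01287112] 0.2070483408035662
```

View pics/w7.png

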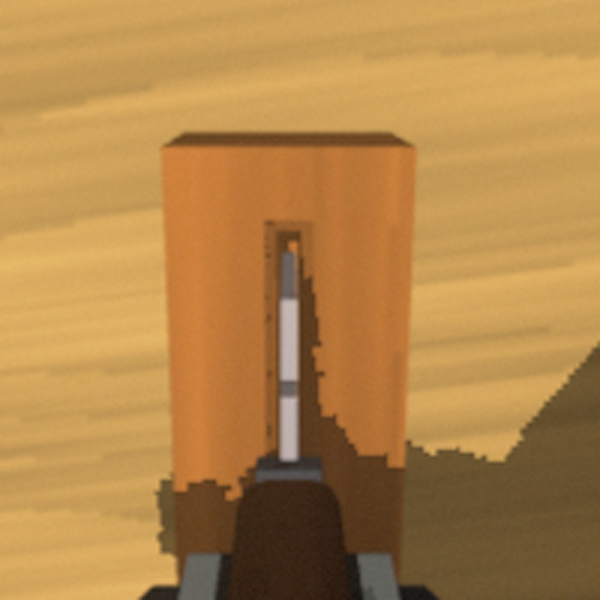

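The blade (column 289) is centred on the block (column 289) and the slot mouth (263–313), with its end just inside. Lowering.

Request:
step_arm([
  [[255, 0, 0, -4, 0], [255, 0, 0, -8, 0], [255, 0, 0, -12, 0], [255, 0, 0, -16, 0], [255, 0, 0, -20, 0]],
])

```text
clock: 15.1
tool_pos: [0.4561, -0.2844, 0.1518]
orientation: [3.134, -0.005, 3.013]
force: [0.3, -0.6, -1.0]
width: 0.206
```

Request:
step_arm([
  [[255, 0, 0, -6, 0], [255, 0, 0, -12, 0], [255, 0, 0, -18, 0], [255, 0, 0, -24, 0], [255, 0, 0, -30, 0]],
])

```text
clock: 15.6
tool_pos: [0.4561, -0.2844, 0.1213]
orientation: [3.134, -0.005, 3.013]
force: [-0.1, 0.2, -2.3]
width: 0.205
```

Request:
step_arm([
  [[255, 0, 0, -2, 0], [255, 0, 0, -4, 0], [255, 0, 0, -6, 0], [255, 0, 0, -6.5, 0]],
])

```text
clock: 16.0
tool_pos: [0.4564, -0.2846, 0.1155]
orientation: [3.134, -0.005, 3.013]
force: [-0.7, 1.8, 5.3]
width: 0.208
```

The floor is met at the expected height. Release, rise, and move aside.

Request:
step_arm([
  [[170, 0, 0, 0, 0], [100, 0, 0, 0, 0], [0, 0, 0, 0, 0], [0, 0, 0, 0, 0], [0, 0, 0, 0, 0]],
])

```text
clock: 16.5
tool_pos: [0.4564, -0.2846, 0.1155]
orientation: [3.134, -0.005, 3.013]
force: [0.5, -0.0, 0.3]
width: 0.982
```

Request:
step_arm([
  [[0, 0, 0, 40, 0], [0, 0, 0, 85, 0], [0, 0, 0, 130, 0], [0, 0, 0, 175, 0], [0, 0, 0, 185, 0]],
])

```text
clock: 17.0
tool_pos: [0.4583, -0.2861, 0.3061]
orientation: [3.139, 0.003, 3.013]
force: [0.8, -1.0, 0.1]
width: 0.998
```

Request:
step_arm([
  [[0, -40, -20, 0, 0], [0, -80, -60, 0, 0], [0, -110, -100, 0, 0], [0, -130, -130, 0, 0], [0, -130, -130, 0, 0]],
])

```text
clock: 17.5
tool_pos: [0.3253, -0.4197, 0.3052]
orientation: [3.14, 0.002, 3.006]
force: [0.1, -0.0, 0.6]
width: 1.002
```

```bash
python3 - <<'E'
from h import *
a=optics.grab_frame('scene');b=optics.grab_frame('top')
i=optics.camera_info('top');j=optics.camera_info('scene')
# predicted handle-top centres (z=165) and what a 'home' knife should look like
for n,x,y in(('narrow',.5358,.280),('wide',.4553,-.2827)):
    print(n,'top cam',proj(i,(x,y,.165)).round(1),'scene cam',proj(j,(x,y,.165)).round(1))
o=np.load('top.npy'); d=cv2.absdiff(o,b).max(2)
A=cv2.resize(a,(768,576)); 
for n,x,y in(('n',.5358,.280),('w',.4553,-.2827)):
    r,c=proj(j,(x,y,.165))*1.5; cv2.circle(A,(int(c),int(r)),3,(0,255,255),-1)
save(A,'end.png')
E
```

```text
narrow top cam [215.7 156.6] scene cam [ 79.3 303.2]
wide top cam [247.2 418.2] scene cam [215.2  56. ]
```

View pics/end.png

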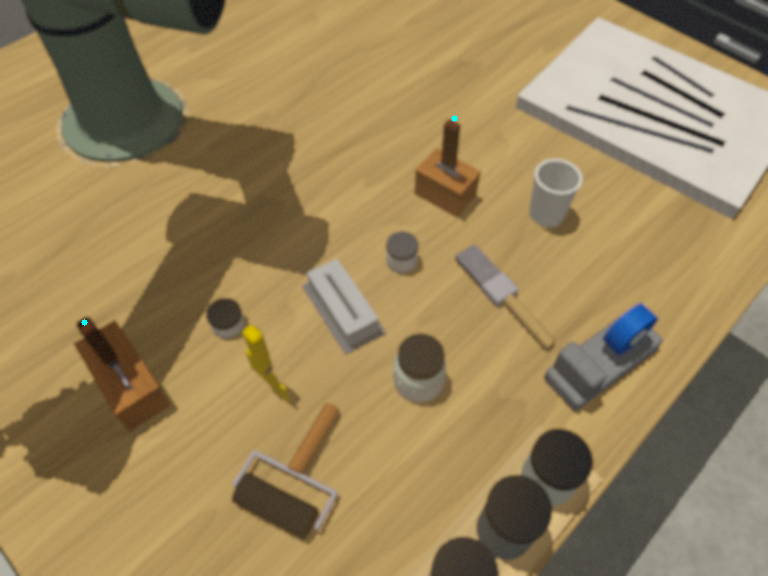

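Both knives stand upright in their blocks, with the handle tops at the predicted home points (454,118) and (84,322). The stand is empty, and the tins, jar, brush and yellow look-alike are where they were. Handing in.

```bash
python3 -c "
from h import *
print(ctrl.finish_job())"
```

```text
the job is handed in; nothing more can be done
None
```

Both knives are in their own blocks. I moved the narrow ink knife from the wide block to the narrow block first. Then I took the dark-handled wide knife from the drying stand and put it in the wide block.

- **Fit:** Each knife was lowered slowly until it met the slot floor (5–6 N). The tool height at that point matched what a fully seated blade should give. I then opened the jaws and backed straight up.
- **Last look:** The final scene picture shows both handles upright at the predicted fully home points and the drying stand empty. The yellow look-alike and the bystanders look unmoved; I compared those by eye only.
- **Disagreements:** Both knives first came down 2–3.5 mm off the slot line. I corrected each one above the slot mouth and checked it with a second picture before lowering it.
- **Limits:** The arm's last move ended at 17.5 s of the 72 s allowed. The highest force in any reading was about 6 N. No check failed.

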